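# Load the rail carrier, scan it at the middle stop and send it on

### The arm

A 6-joint arm with a two-finger parallel gripper is mounted at the origin on a cart in front of the work surface, level with it; the furniture and walls round the work are solid. World frame = base frame: x ahead of the robot, y to its left, z up, the work surface at z = 0. Lengths are in m, angles in degrees, forces in N, time in s.
With the tool pointing down it reaches from about 0.2 to 0.875 m from the base axis. Payload 3.4 kg.
Tool frame: the origin (TCP) lies at the very end of the fingers, on their centre line; the grasp point (between the pads) lies 19 mm behind it (manip.hold_point_z is the distance from the TCP to the grasp point, in m); z points along the fingers, y is the line along which they close (so a half turn about z gives the same grasp; the last joint's range is limited). The gripper opens to 94 mm and grips with 3 to 60 N. Pads are 16 mm wide; open, the fingers measure 119 mm over their backs; the gripper's body (75 mm by 177 mm) begins 78 mm behind the grasp point.
Start: joints at [69.5, 15.808, 86.224, -0, 77.962, -6.933], TCP at [0.135, 0.559, 0.205] pointing down, gripper open.
Joint ranges: [-165.64, 165.64], [-43.16, 119.46], [12.63, 154.43], [-67.54, 247.53], [6.08, 155.33], [-154.97, 154.97]. Speed limits (degrees/s): [147.25, 147.25, 180, 180, 180, 180].

### API

Orientations are given as a 3x3 rotation matrix whose columns are the frame's x, y, z axes.
In Python, from plant import manip, eoat, solver, viewer, nets gives the robot as it stands. Calls block until the motion is done:
- manip.move_ptp(position, orientation): joint-space move of the TCP to a pose.
- manip.movel(position, attitude=None, speed=0.15, contact_N=None): straight line of the TCP; attitude=None keeps the orientation; speed is the mean speed in m/s. With contact_N (N) it stops when the force on the tool has changed by that much, and returns True; else False.
- manip.goto_joints(angles): joint-space move.
- eoat.move_gripper(opening, f_grip=None): finger opening in m; f_grip is the grip in N (None keeps the last); returns when the fingers have stopped.
- manip.hold(seconds).
- solver.inverse_kinematics(position, orientation): joint angles nearest the present ones, or None.
- manip.state(): the state.
- viewer.grab_frame(name): name is "scene" or "top"; returns a dict with "image" (420x560x3 uint8, red, green, blue), "z_map" (420x560 float32, m along the optical axis (not along the pixel's ray), 0 where there is no reading), "vertical_fov" (degrees; the focal length in pixels is half the picture's height over the tangent of half this angle, whatever the lens; pixels are square), "cx", "cy" (the principal point, pixels), "distortion" ([k1, k2, p1, p2, k3] as OpenCV has them; the pictures are not rectified), "rvec" (rotation vector, rad) and "tvec" (3), from world to camera coordinates, as OpenCV has them. Camera axes: x right, y down, z forward; pixel columns grow to the right and rows downward; lengths in m; the calibration is good to about 2 mm. A picture is of the moment at which its call begins.
A pose or a line that the arm cannot do raises manip.Unreachable and nothing moves.
- manip.sign_off(): hands the job in; it is judged then, once.
Trained networks look in a picture, given as the dict that the camera call returned (one of the last four; its "shot" number tells which), for a name from the list of things; names that differ only in an ending like _2 or _b are one class to them, and where a whole thing is asked for, a point or a joint stands for the part that bears it (a point fixed in the world has none). Each returns a list of dicts, best first, with "score" (0 to 1); they miss things now and then, are a little off and sometimes report something else, mostly with a low value. They report only what shows in the picture. A call takes as long as a camera call.
- nets.recognise(picture, thing): "centre" ([x, y, z] in m, in the coordinates of the camera as it stood for that picture, good to about 4 mm: the middle of the surface that is visible of it).
- nets.landmark_of(picture, thing): "centre" ([x, y, z] in m, in the coordinates of the camera as it stood for that picture, good to about 4 mm: a listed point, or the origin of a listed thing).
The state is a dict: "time": time; "qpos": joint angles; "joint_velocities": joint speeds; "tau": joint torques, N m; "eef_pos": TCP position; "ee_rot": TCP orientation; "force": force on the tool from outside, world axes, zero at the start; "ft_torque": the same for the moment, N m; "finger_gap": finger opening in m; "gripper_force": force on a finger pad.
Only numpy, scipy, OpenCV 4.12 (cv2) and the standard library are available. Lean on these libraries where they do the work, as an engineer would, in place of code of your own. Each camera call takes 0.05 s, during which the arm holds its last target. There are 200 camera calls.

### The job

Draw the empty carrier back to the stop nearest you and stack every hardwood block lying on the bench on its deck in one straight pile, largest at the bottom, each the way up it lies, centred on the white cross and with its length along the slide. Push the loaded carrier on until it clicks into the middle stop, book the load by holding the hand scanner level and steady for a good second with its window squarely facing the middle of the carrier's label from 5 to 10 cm away, and lay the scanner back on its charging pad the way it lay. Then push the carrier on to the far stop with the pile still straight, and leave everything else on the bench alone.

Things in the scene. Friction and masses are not known exactly. Their poses are not given: they have to be found in the camera images.
- carrier (a joint): position of the carrier on its slide in m, growing away from the robot: 0 at the loading (near, green) stop, 0.080 at the middle (yellow) stop, 0.160 at the far (blue) stop; it can travel from -0.008 to 0.168. A spring ball drops into a seat at each stop and draws the carrier in from 3 mm either side; about 4 N moves it out of a stop, 1 N along. At the start it stands anywhere from 0.05 to 0.165.
- deck (a point): centre of the top of the carrier's deck, a black rubber pad 114 x 98 mm with a white centre cross, 54 mm above the bench; x along the slide away from the robot, y to the left, z up. The deck is 120 x 106 mm overall. The slide under it (base 310 x 94 x 10 mm, shafts up to 31 mm high) is fixed and lies roughly along the robot's x.
- grip (a point): middle of the top of the carrier's orange upright grip paddle, 113 mm above the bench, 104 mm towards the robot from the deck's centre; the paddle is 15 mm thick (across y), 22 mm long (along x) and stands free from 53 to 113 mm above the bench. Pinch it across y to push or draw the carrier; a stack on the deck begins about 40 mm behind its far edge. Axes as deck.
- label (a point): centre of the white bar-code label, 60 x 38 mm, upright on the near end of the carrier, 54 mm above the bench and 123 mm towards the robot from the deck's centre; it faces the robot (its outward normal is -x of these axes, which are those of deck).
- block_a: pale, largest hardwood block, 100 x 68 x 45 mm high, 0.2 kg; loose, absent in some runs. Origin: centre of its underside as it lies; x along its length, y across, z up. Blocks a, b and c lie on the open bench to the right of the slide (about x 0.42 to 0.53, y -0.15 to -0.43), where there is room to set one down; block d lies at the far left.
- block_b: red-brown hardwood block, 85 x 50 x 55 mm high, 0.15 kg; loose, absent in some runs. Origin: centre of its underside as it lies; x along its length, y across, z up.
- block_c: brown, long and low hardwood block, 90 x 35 x 30 mm high, 0.07 kg; loose, absent in some runs. Origin: centre of its underside as it lies; x along its length, y across, z up.
- block_d: brown, smallest hardwood block, 70 x 40 x 25 mm high, 0.06 kg; loose, absent in some runs. Origin: centre of its underside as it lies; x along its length, y across, z up.
- scanner: hand-held bar-code scanner, 0.16 kg, flat underside: grey body 76 x 36 mm and 28 mm high (from 50 mm behind the origin to 26 mm before it), black nose 34 x 46 mm and 33 mm high before that. Origin: centre of its underside; x to the nose, z up. Grip the grey body across y.
- window (a point): centre of the scanner's window on its nose: 53 mm before the scanner's origin and 16.5 mm above its underside; it looks along +x. Axes as scanner.
- charging_pad: fixed black charging pad for the scanner, 134 x 70 mm and 2 mm thick, with a grey tab 4 mm high on its left side near the tail; it lies on the crate's plywood lid, whose top is 113 mm above the bench and reaches 276 x 278 mm. Origin: centre of its underside; x the way the scanner's nose points.
- cradle (a point): centre of the pad's top, 115 mm above the bench, where the centre of the scanner's underside lies. Axes as charging_pad.
- tape_roll: bystander: roll of masking tape, 83 mm across, 18 mm high, on the back of the lid. Origin: centre of its underside.
- dresser: bystander: pale grey dressing stone, 81 x 44 x 23 mm, in front of the crate; it is no block and stays where it is. Origin: centre of its underside.

How it is judged (in metres and radians):
On the way, in this order (a step that is already met when the one before it is completed fails the run):
1. the carrier stands at the loading stop (value of joint carrier between -0.005 and 0.005 m and velocity of joint carrier between -0.02 and 0.02 m/s), for 0.3 s.
2. with the carrier at the loading stop, all the blocks stand stacked on its deck, largest lowest, let go (all of step 1 and horizontal distance between each of block_a, block_b, block_c, block_d and deck below 0.012 m and z of each of block_a, block_b, block_c, block_d in the frame of deck above -0.005 m and angle between each of block_a, block_b, block_c, block_d's own z axis and vertical below 0.08 rad and angle between the x axis of each of block_a, block_b, block_c, block_d and the x axis of deck, either way round below 0.2 rad and z of each of block_b, block_c, block_d in the frame of block_a above 0.02 m and z of each of block_c, block_d in the frame of block_b above 0.02 m and z of block_d in the frame of block_c above 0.02 m and linear speed of each of block_a, block_b, block_c, block_d below 0.02 m/s and contact force between the fingers and block_a below 0.2 N and contact force between the fingers and block_b below 0.2 N and contact force between the fingers and block_c below 0.2 N and contact force between the fingers and block_d below 0.2 N), for 0.3 s.
3. the carrier with its stack rests at the middle stop (value of joint carrier between 0.075 and 0.085 m and velocity of joint carrier between -0.02 and 0.02 m/s and horizontal distance between each of block_a, block_b, block_c, block_d and deck below 0.012 m and z of each of block_a, block_b, block_c, block_d in the frame of deck above -0.005 m and angle between each of block_a, block_b, block_c, block_d's own z axis and vertical below 0.08 rad and angle between the x axis of each of block_a, block_b, block_c, block_d and the x axis of deck, either way round below 0.2 rad and z of each of block_b, block_c, block_d in the frame of block_a above 0.02 m and z of each of block_c, block_d in the frame of block_b above 0.02 m and z of block_d in the frame of block_c above 0.02 m), for 0.3 s.
4. at the middle stop the scanner is held level and steady before the label for a second (value of joint carrier between 0.075 and 0.085 m and velocity of joint carrier between -0.02 and 0.02 m/s and x of window in the frame of label between -0.11 and -0.04 m and x of scanner in the frame of label below -0.08 m and y of window in the frame of label between -0.015 and 0.015 m and z of window in the frame of label between -0.015 and 0.015 m and angle between the x axis of scanner and the x axis of label, either way round below 0.2 rad and angle between scanner's own z axis and vertical below 0.3 rad and linear speed of scanner below 0.02 m/s and angular speed of scanner below 0.2 rad/s), for 1 s.
At the end, for the whole second after the job is handed in: Carrier at the far stop (5 mm); every block present stands upright on its deck in one stack, larger below smaller, each centred within 12 mm of the deck's centre and within 0.2 rad of the slide's direction; scanner back on its pad within 15 mm and 0.2 rad (value of joint carrier between 0.155 and 0.165 m and velocity of joint carrier between -0.02 and 0.02 m/s and horizontal distance between each of block_a, block_b, block_c, block_d and deck below 0.012 m and z of each of block_a, block_b, block_c, block_d in the frame of deck above -0.005 m and angle between each of block_a, block_b, block_c, block_d, scanner's own z axis and vertical below 0.08 rad and angle between the x axis of each of block_a, block_b, block_c, block_d and the x axis of deck, either way round below 0.2 rad and z of each of block_b, block_c, block_d in the frame of block_a above 0.02 m and z of each of block_c, block_d in the frame of block_b above 0.02 m and z of block_d in the frame of block_c above 0.02 m and linear speed of each of block_a, block_b, block_c, block_d, scanner below 0.02 m/s and x of window in the frame of cradle above 0.03 m and distance between scanner and cradle below 0.015 m and angle between the x axis of scanner and the x axis of charging_pad, either way round below 0.2 rad); the robot touches nothing.
It fails at once if the masking tape or the dressing stone is knocked away (distance of any of tape_roll, dresser from where it was at the start of the episode above 0.03 m).
Of block_a, block_b, block_c, block_d only 2 to 4 are there at a start; the rules pass over those that are not, and their reading is None.
At some moment in a run one of scanner may be knocked a few centimetres aside while the robot is not near it.
It also fails if it takes over 210 s, if anything falls off the work surface, if the arm or the gripper's body presses on something with over 40 N, if the wrist force passes 120 N, or if a joint passes its speed limit or range.

## Working session

There is one attempt and no reset: what is moved stays moved. The work goes in short steps, each a Python script; the robot and the scene stay as the last script left them, time stands still between calls to the robot, and variables do not carry over. Pictures are saved under pics/ and viewed, at most 14 in all, crops included, and the job is handed in when it is done.

```bash
ls; mkdir -p pics; cat > h.py <<'E'
import numpy as np, cv2
from plant import manip, eoat, solver, viewer, nets
def K(p):
    h,w=p["image"].shape[:2]; f=h/2/np.tan(np.radians(p["vertical_fov"])/2)
    return np.array([[f,0,p["cx"]],[0,f,p["cy"]],[0,0,1.]])
def R(p): return cv2.Rodrigues(np.array(p["rvec"],float))[0]
def w(p,c): return R(p).T@(np.asarray(c,float)-np.array(p["tvec"],float).ravel())
def cloud(p):
    z=p["z_map"]; h,wd=z.shape; u,v=np.meshgrid(np.arange(wd),np.arange(h))
    n=cv2.undistortPointsIter(np.stack([u,v],-1).reshape(-1,1,2).astype(float),K(p),np.array(p["distortion"],float),None,None,(3,40,1e-8)).reshape(h,wd,2)
    c=np.dstack([n*z[...,None],z]); P=(c-np.array(p["tvec"],float).ravel())@R(p); P[z<=0]=np.nan
    return P
def save(p,name): cv2.imwrite("pics/"+name+".png",p["image"][...,::-1])
def down(yaw):  # tool pointing down, closing line (y) at angle yaw (rad) from world +y ; x axis at yaw
    c,s=np.cos(yaw),np.sin(yaw)
    return np.array([[c,s,0],[s,-c,0],[0,0,-1.]])
E
python3 - <<'E'
from h import *
for n in ("scene","top"):
    p=viewer.grab_frame(n); save(p,n+"0")
    print(n,p["vertical_fov"],w(p,[0,0,0]).round(3))
    np.save(n+"0.npy",cloud(p))
    for t in ["deck","grip","label","block_a","block_b","block_c","block_d","scanner","window","charging_pad","cradle","tape_roll","dresser"]:
        print(t,[(w(p,d["centre"]).round(3).tolist(),round(d["score"],2)) for d in nets.landmark_of(p,t)[:3]])
s=manip.state(); print(s["time"],s["eef_pos"],s["ee_rot"])
E
```

```text
pics
plant.py
scene 42.37224884369406 [-0.63  -0.564  0.675]
deck []
grip [([0.593, -0.031, 0.111], 0.93), ([0.449, 0.285, -0.004], 0.28)]
label [([0.569, -0.036, 0.052], 0.85), ([0.469, -0.182, 0.001], 0.62)]
block_a [([0.472, -0.179, -0.002], 0.92), ([0.471, -0.393, -0.001], 0.89), ([0.486, -0.282, -0.002], 0.59)]
block_b [([0.472, -0.179, -0.002], 0.92), ([0.471, -0.393, -0.001], 0.89), ([0.486, -0.282, -0.002], 0.59)]
block_c [([0.472, -0.179, -0.002], 0.92), ([0.471, -0.393, -0.001], 0.89), ([0.486, -0.282, -0.002], 0.59)]
block_d [([0.472, -0.179, -0.002], 0.92), ([0.471, -0.393, -0.001], 0.89), ([0.486, -0.282, -0.002], 0.59)]
scanner [([0.564, 0.175, 0.116], 0.83)]
window [([0.616, 0.16, 0.13], 0.68)]
charging_pad [([0.568, 0.172, 0.113], 0.59)]
cradle [([0.564, 0.17, 0.117], 0.5)]
tape_roll [([0.714, 0.314, 0.113], 0.6)]
dresser [([0.448, 0.285, -0.002], 0.59)]
top 48.60244296750986 [0.421 0.048 1.342]
deck [([0.691, -0.04, 0.05], 0.57)]
grip [([0.47, -0.19, -0.002], 0.69), ([0.585, -0.034, 0.113], 0.56)]
label [([0.567, -0.035, 0.054], 0.93)]
block_a [([0.486, -0.289, 0.004
[... 184 characters left out ...]
_c [([0.486, -0.289, 0.004], 0.9), ([0.469, -0.396, -0.002], 0.82), ([0.472, -0.186, 0.001], 0.72)]
block_d [([0.486, -0.289, 0.004], 0.9), ([0.469, -0.396, -0.002], 0.82), ([0.472, -0.186, 0.001], 0.72)]
scanner [([0.556, 0.174, 0.116], 0.59)]
window [([0.608, 0.147, 0.131], 0.76)]
charging_pad [([0.562, 0.169, 0.113], 0.85)]
cradle [([0.567, 0.171, 0.11], 0.79)]
tape_roll [([0.714, 0.304, 0.113], 0.8), ([0.485, -0.286, 0.003], 0.29)]
dresser [([0.559, 0.172, 0.115], 0.56), ([0.444, 0.28, 0.0], 0.54)]
1.4 [0.13491671 0.55898462 0.20548302] [[-9.72089699e-01  2.34609494e-01  5.54114986e-05]
 [ 2.34609498e-01  9.72089695e-01  9.00229967e-05]
 [-3.27446971e-05  1.00510492e-04 -9.99999994e-01]]
```

View pics/top0.png

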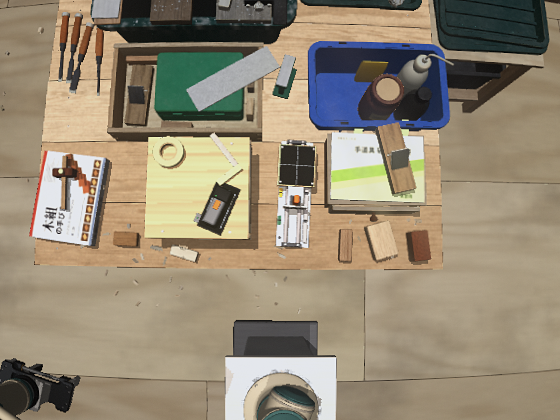

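View pics/scene0.png

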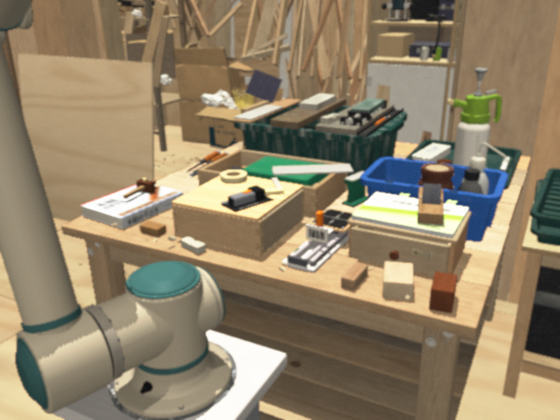

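The top view shows the four blocks: c at (345,245), a at (381,241), b at (420,246) and d at (125,239). The dresser is at (184,254), the carrier deck at (297,163) with its paddle at (297,200), the scanner at (217,207) and the tape at (168,152). Next I'll measure them precisely from depth.

```bash
cat >> h.py <<'E'
def rect(P,box,zlo,zhi,cam=None):
    """min-area rectangle of the points in a height band within (x0,x1,y0,y1): centre, yaw of the long side, sides, median z"""
    x0,x1,y0,y1=box
    m=(P[...,0]>x0)&(P[...,0]<x1)&(P[...,1]>y0)&(P[...,1]<y1)&(P[...,2]>zlo)&(P[...,2]<zhi)
    n,l,st,_=cv2.connectedComponentsWithStats(m.astype(np.uint8))
    if n<2: return None
    m=l==1+np.argmax(st[1:,4]); q=P[m]
    (cx,cy),(a,b),t=cv2.minAreaRect(q[:,:2].astype(np.float32))
    if a<b: a,b,t=b,a,t+90
    t=(t+90)%180-90
    return np.round([cx,cy,t,a,b,np.median(q[:,2]),q[:,0].mean(),q[:,1].mean()],4),int(m.sum())
E
python3 - <<'E'
from h import *
P=np.load("top0.npy")
print("a",rect(P,(.4,.56,-.35,-.22),.035,.055))
print("b",rect(P,(.4,.56,-.46,-.34),.045,.065))
print("c",rect(P,(.4,.54,-.24,-.12),.02,.04))
print("d",rect(P,(.35,.6,.38,.52),.015,.035))
print("dresser",rect(P,(.35,.55,.22,.36),.013,.033))
print("deck",rect(P,(.58,.85,-.12,.05),.045,.062))
print("grip",rect(P,(.5,.7,-.12,.05),.1,.125))
print("slidebase",rect(P,(.4,.9,-.12,.05),.004,.016))
print("lid",rect(P,(.4,.9,.05,.5),.105,.12))
print("scan body",rect(P,(.45,.7,.08,.25),.128,.16))
print("pad+",rect(P,(.45,.7,.08,.25),.1145,.16))
print("nose",rect(P,(.45,.7,.08,.25),.1452,.16))
for x in np.arange(.4,.9,.04):
    print(round(x,2),[round(float(np.nanmax(np.where((abs(P[...,0]-x)<.02)&(abs(P[...,1]-y)<.02),P[...,2],-1))),3) for y in np.arange(-.44,.29,.04)])
E
```

```text
a (array([ 0.4823, -0.2861, 16.326 ,  0.0987,  0.0704,  0.0449,  0.4817,
       -0.2856]), 826)
b (array([ 0.4664, -0.395 ,  6.3772,  0.0834,  0.0525,  0.0552,  0.466 ,
       -0.3933]), 517)
c (array([ 0.4681, -0.1838, -2.6902,  0.0908,  0.0358,  0.0297,  0.4679,
       -0.1832]), 404)
d (array([4.80000e-01, 4.47800e-01, 8.86254e+01, 6.94000e-02, 3.79000e-02,
       2.37000e-02, 4.79700e-01, 4.46700e-01]), 313)
dresser (array([4.41100e-01, 2.77600e-01, 7.44251e+01, 7.98000e-02, 3.04000e-02,
       2.19000e-02, 4.41000e-01, 2.76400e-01]), 298)
deck (array([ 0.6662, -0.0404, -2.8703,  0.1739,  0.1066,  0.0529,  0.6808,
       -0.0407]), 1772)
grip (array([ 0.5875, -0.0354, -1.7956,  0.0209,  0.0136,  0.1112,  0.5874,
       -0.0354]), 47)
slidebase (array([ 0.5483,  0.005 , -0.6756,  0.1797,  0.0317,  0.0097,  0.5473,
        0.0025]), 443)
lid (array([0.6219, 0.2309, 0.4388, 0.2847, 0.2779, 0.1121, 0.6092, 0.2284]), 8804)
scan body (array([  0.5622,   0.174 , -25.3684,   0.1037,   0.0429,   0.1432,
         0.5639,   0.172 ]), 585)
pad+ (array([  0.5989,   0.1674, -16.8578,   0.21  ,
[... 1264 characters left out ...]
, 0.12, 0.136]
0.72 [0.008, 0.123, 0.129, 0.196, 0.195, 0.128, 0.129, 0.128, 0.127, 0.061, 0.063, 0.059, 0.007, 0.119, 0.123, 0.123, 0.119, 0.119, 0.137]
0.76 [0.008, 0.127, 0.15, 0.16, 0.158, 0.161, 0.152, 0.152, 0.153, 0.149, 0.059, 0.058, 0.097, 0.115, 0.117, 0.121, 0.124, 0.116, 0.132]
0.8 [0.156, 0.155, 0.155, 0.157, 0.156, 0.156, 0.154, 0.156, 0.154, 0.157, 0.008, 0.007, 0.104, 0.106, 0.106, 0.102, 0.104, 0.103, 0.102]
0.84 [0.156, 0.195, 0.196, 0.188, 0.189, 0.189, 0.012, 0.01, 0.009, 0.155, 0.006, 0.008, 0.101, 0.105, 0.106, 0.107, 0.11, 0.11, 0.105]
0.88 [0.156, 0.196, 0.198, 0.192, 0.186, 0.189, 0.01, 0.013, 0.01, 0.156, 0.006, 0.006, 0.006, 0.104, 0.11, 0.112, 0.112, 0.112, 0.108]
```

```bash
python3 -c "
import cv2
i=cv2.imread('pics/top0.png')[120:270,100:440]; cv2.imwrite('pics/crop0.png',cv2.resize(i,(800,353),interpolation=cv2.INTER_CUBIC))"
```

```text
(no output)
```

View pics/crop0.png

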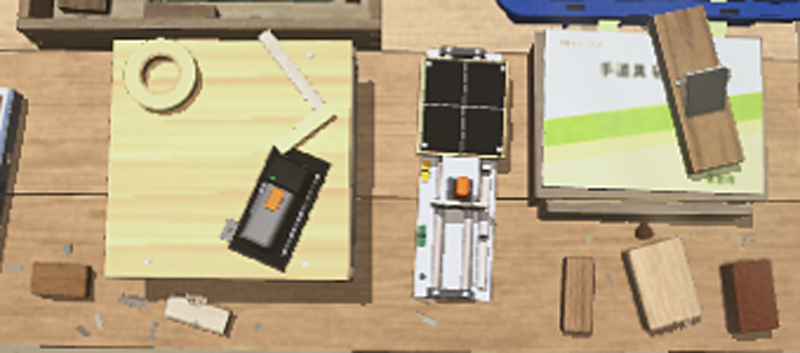

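The crop agrees with the depth fits. The scanner's nose points up and right (yaw about -25°), with the pad tab at its left near the tail. I'll refine the slide direction and the edge of the book crate, then draw the carrier back.

```bash
python3 - <<'E'
from h import *
P=np.load("top0.npy")
print("deck",rect(P,(.6335,.85,-.12,.05),.045,.062))
print("base",rect(P,(.4,.6,-.12,.05),.004,.036))
for y in (-.4,-.36,-.32,-.28,-.24,-.2,-.16):
    m=(abs(P[...,1]-y)<.012)&(P[...,2]>.06)&(P[...,0]>.5)&(P[...,0]<.7); m2=m&(P[...,2]>.1)
    print(y,P[m][:,0].min().round(3),P[m2][:,0].min().round(3))
for z in (("knob",.06,.08),): print(rect(P,(.5,.56,-.33,-.22),.055,.08))
# slide direction from edges of the dark rubber pad
im=cv2.imread("pics/top0.png"); g=im.max(2); 
m=(P[...,0]>.6)&(P[...,0]<.8)&(P[...,1]>-.11)&(P[...,1]<.03)&(g<70)&(P[...,2]>.04)&(P[...,2]<.065)
q=P[m]; print("pad",cv2.minAreaRect(q[:,:2].astype(np.float32)),len(q))
for y in (-.04,): pass
# grip paddle pinch
yaw=np.radians(-2.5); Rm=down(yaw)
g=np.array([.5885,-.0355]); 
for z in (.3,.075):
    print(solver.inverse_kinematics([*g,z],Rm))
print(solver.inverse_kinematics([.48,.447,.02],down(np.radians(88.6-180))),solver.inverse_kinematics([.48,.447,.02],down(np.radians(88.6))))
print(solver.inverse_kinematics([.56,.17,.13],down(np.radians(-25.6))))
E
```

```text
deck (array([ 0.6927, -0.0417, -2.8703,  0.121 ,  0.1066,  0.0533,  0.6917,
       -0.0408]), 1532)
base (array([ 0.5285, -0.0336, -4.0082,  0.1454,  0.1021,  0.0119,  0.5228,
       -0.0322]), 1394)
-0.4 0.506 0.575
-0.36 0.501 0.575
-0.32 0.559 0.567
-0.28 0.559 0.566
-0.24 0.536 0.563
-0.2 0.56 0.575
-0.16 0.56 0.575
(array([ 0.5469, -0.2583, -1.7747,  0.0263,  0.0208,  0.0598,  0.5454,
       -0.2586]), 55)
pad ((0.6896287202835083, -0.04280915483832359), (0.09493882954120636, 0.11541806906461716), 87.0647201538086) 1163
[-1.02121910e+01  1.50560245e+01  7.41486202e+01 -2.54444375e-14
  9.07953553e+01  8.22878090e+01]
[-1.02121910e+01  2.27009680e+01  9.55260097e+01 -2.54444375e-14
  6.17730222e+01  8.22878090e+01]
[ 3.68874674e+01  3.07203640e+01  9.01311426e+01 -2.54444375e-14
  5.91484934e+01 -1.41712533e+02] [ 3.68874674e+01  3.07203640e+01  9.01311426e+01 -2.54444375e-14
  5.91484934e+01  3.82874674e+01]
[ 1.00763542e+01  1.95779302e+01  9.18026413e+01 -2.54444375e-14
  6.86194285e+01  1.25676354e+02]
```

```bash
cat >> h.py <<'E'
YS=np.radians(-2.9); SX=np.array([np.cos(YS),np.sin(YS)])
E
python3 - <<'E'
from h import *
Rm=down(YS); g=np.array([.5875,-.0355])-.003*SX
s=manip.state(); 
manip.movel([*s["eef_pos"][:2],.30],speed=.2)
eoat.move_gripper(.06,f_grip=30)
manip.move_ptp([*g,.30],Rm)
manip.movel([*g,.13],speed=.2)
print(manip.movel([*g,.068],speed=.08,contact_N=8))
eoat.move_gripper(.0,f_grip=40); s=manip.state(); print("gap",s["finger_gap"],s["force"],s["eef_pos"])
c=manip.movel([*(g-.178*SX),.068],speed=.05,contact_N=15)
s=manip.state(); e=s["eef_pos"][:2]; print(c,s["eef_pos"],s["force"],"moved",(e-g)@SX,s["time"])
E
```

```text
True
gap 0.01467998692269593 [0.52209734 2.67833848 6.18997157] [ 0.58392969 -0.03437265  0.07584082]
True [ 0.51034619 -0.03077005  0.07582598] [-3.77715409  0.4200871   7.22212777] moved -0.07429430535668956 9.5167
```

```bash
python3 - <<'E'
from h import *
eoat.move_gripper(.03); s=manip.state(); e=s["eef_pos"]
manip.movel([e[0],e[1],.081],speed=.05); 
p=viewer.grab_frame("top"); P=cloud(p)
print("grip",[(w(p,d["centre"]).round(3),round(d["score"],2)) for d in nets.landmark_of(p,"deck")[:2]],rect(P,(.42,.85,-.12,.05),.048,.062))
eoat.move_gripper(.0,f_grip=40); s=manip.state(); e=s["eef_pos"][:2]; print("gap",s["finger_gap"],s["force"],s["eef_pos"])
c=manip.movel([*(e-.1*SX),.081],speed=.04,contact_N=20)
s=manip.state(); e2=s["eef_pos"][:2]; print(c,s["eef_pos"],s["force"],"moved",(e2-e)@SX,s["time"])
p=viewer.grab_frame("top"); save(p,"top1"); P=cloud(p); print(rect(P,(.42,.85,-.12,.05),.048,.062))
i=cv2.imread('pics/top1.png')[130:260,240:350]; cv2.imwrite('pics/crop1.png',cv2.resize(i,None,fx=4.5,fy=4.5,interpolation=cv2.INTER_CUBIC))
E
```

```text
grip [(array([ 0.62 , -0.037,  0.051]), 0.9), (array([0.61 , 0.149, 0.13 ]), 0.18)] (array([ 6.39300e-01, -3.87000e-02,  8.74434e+01,  1.06200e-01,
        7.70000e-02,  5.35000e-02,  6.45400e-01, -4.00000e-02]), 797)
gap 0.014513934616242818 [-0.57197834  1.05508751  0.5652845 ] [ 0.51309935 -0.03092708  0.08095639]
True [ 0.42499059 -0.02663181  0.08094922] [2.0415999  0.35929653 2.10346356] moved -0.08821323995961725 12.75
(array([ 0.5306, -0.0335, -2.619 ,  0.1182,  0.1059,  0.0536,  0.5342,
       -0.0341]), 1439)
```

View pics/crop1.png

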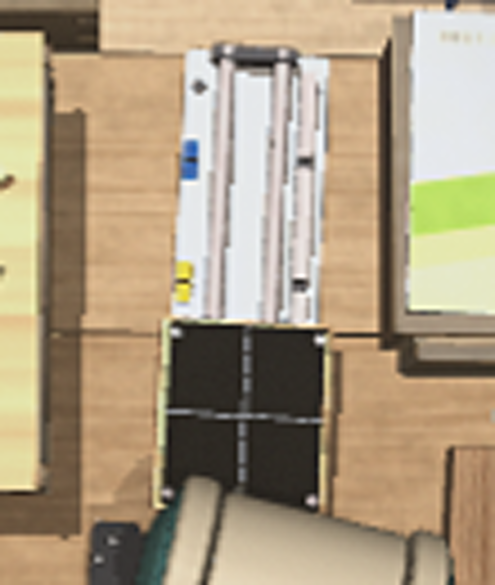

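The carrier is now against its near end stop, at about q = -0.008, having passed the middle detent on the way. I'll ease it forward 8 mm into the seat, release and measure.

```bash
python3 - <<'E'
from h import *
s=manip.state(); e=s["eef_pos"]; t=e[:2]+.0085*SX
manip.movel([*t,.081],speed=.02); print(manip.state()["force"])
eoat.move_gripper(.05); manip.hold(.3)
s=manip.state(); e=s["eef_pos"]; print(e)
manip.movel([*e[:2],.20],speed=.2)
manip.move_ptp([.42,-.25,.35],down(YS))
p=viewer.grab_frame("top"); save(p,"top2"); P=cloud(p); np.save("top2.npy",P)
print(rect(P,(.4,.85,-.12,.05),.048,.062),rect(P,(.466,.85,-.12,.05),.048,.062)); print("grip",rect(P,(.38,.5,-.12,.05),.1,.125))
for n in ("deck","grip","label"): print(n,[(w(p,d["centre"]).round(4),round(d["score"],2)) for d in nets.landmark_of(p,n)[:1]])
g=p["image"].max(2)
m=(P[...,0]>.45)&(P[...,0]<.64)&(P[...,1]>-.11)&(P[...,1]<.03)&(g<70)&(P[...,2]>.04)&(P[...,2]<.065)
print("pad",cv2.minAreaRect(P[m][:,:2].astype(np.float32)),m.sum())
p=viewer.grab_frame("scene"); Ps=cloud(p)
for n in ("deck","grip","label"): print(n,[(w(p,d["centre"]).round(4),round(d["score"],2)) for d in nets.landmark_of(p,n)[:1]])
print("scene a",rect(Ps,(.4,.56,-.35,-.22),.038,.055))
print("scene deck",rect(Ps,(.466,.85,-.12,.05),.048,.062))
E
```

```text
[-0.57990239  0.83698384  4.59514217]
[ 0.4334679  -0.02705486  0.08100152]
(array([ 0.5093, -0.0325, -2.6496,  0.1768,  0.106 ,  0.0534,  0.5274,
       -0.0333]), 1782) (array([ 0.532 , -0.0336, -2.6496,  0.1315,  0.106 ,  0.0536,  0.5359,
       -0.0339]), 1617)
grip (array([ 0.4336, -0.0278, -0.4825,  0.0187,  0.0133,  0.111 ,  0.4334,
       -0.0282]), 45)
deck [(array([ 0.5411, -0.0364,  0.0513]), 0.62)]
grip [(array([ 0.4323, -0.0273,  0.1119]), 0.93)]
label [(array([ 0.4155, -0.0273,  0.0558]), 0.56)]
pad ((0.5381978750228882, -0.035464510321617126), (0.09500046074390411, 0.11259493231773376), 87.23682403564453) 1226
deck [(array([ 0.5409, -0.0339,  0.0513]), 0.78)]
grip [(array([ 0.4389, -0.0277,  0.1152]), 0.82)]
label [(array([ 0.4164, -0.0254,  0.0547]), 0.79)]
scene a (array([ 0.4825, -0.2844, 15.7564,  0.1054,  0.0677,  0.0453,  0.4761,
       -0.286 ]), 672)
scene deck (array([ 0.5336, -0.0337, -3.3975,  0.1326,  0.1057,  0.0539,  0.5349,
       -0.0423]), 783)
```

```bash
cat >> h.py <<'E'
DECK=np.array([.538,-.0337]); YD=np.radians(-2.8)
def pick(xy,yaw,up,op,zc=.28):
    """up: TCP height above the thing's underside on the bench"""
    Rm=down(np.radians(yaw)); eoat.move_gripper(op)
    manip.move_ptp([*xy,zc],Rm); manip.movel([*xy,.10],speed=.2)
    c=manip.movel([*xy,up],speed=.08,contact_N=10)
    eoat.move_gripper(0,f_grip=25); s=manip.state(); print("pick",c,"gap",round(s["finger_gap"],4),s["eef_pos"].round(4))
    manip.movel([*xy,zc],speed=.2); print("held",round(manip.state()["finger_gap"],4))
def place(zbot,up,op,zc=.32,off=(0,0)):
    xy=DECK+np.array(off); Rm=down(YD); z=zbot+up
    manip.move_ptp([*xy,zc],Rm); manip.movel([*xy,z+.015],speed=.12)
    c=manip.movel([*xy,z-.004],speed=.02,contact_N=4); s=manip.state(); print("touch",c,(s["eef_pos"][2]-z).round(4))
    eoat.move_gripper(op); manip.hold(.2); manip.movel([*xy,zc],speed=.15)
def check(z,mv=None):
    if mv is not None: manip.move_ptp(*mv)
    p=viewer.grab_frame("top"); P=cloud(p); r=rect(P,(.4,.66,-.12,.05),z-.008,z+.008); 
    print("stack",r,"off",(r[0][:2]-DECK).round(4)); return p,P
E
python3 - <<'E'
from h import *
pick([.4822,-.2857],16.1,.02,.086)
place(.054,.02,.086)
p,P=check(.099,([.42,-.40,.32],down(np.radians(6))))
print("b",rect(P,(.4,.56,-.46,-.34),.045,.065),"c",rect(P,(.4,.54,-.24,-.12),.02,.04)); print(manip.state()["time"])
E
```

```text
pick False gap 0.0676 [ 0.4823 -0.2857  0.0204]
held 0.0676
touch True 0.0003
stack (array([ 0.5381, -0.0356, -2.8473,  0.0998,  0.0683,  0.0985,  0.5379,
       -0.0352]), 931) off [ 0.0001 -0.0019]
b (array([ 0.4661, -0.3937,  5.6636,  0.0834,  0.0519,  0.0551,  0.4659,
       -0.3932]), 520) c (array([ 0.4681, -0.1839, -3.2426,  0.0906,  0.0365,  0.0294,  0.4678,
       -0.1832]), 406)
29.6417
```

```bash
python3 - <<'E'
from h import *
pick([.4661,-.3935],6.0,.025,.072)
place(.099,.025,.072)
p,P=check(.154,([.42,-.20,.32],down(np.radians(-3))))
pick([.4681,-.1830],-3.0,.006,.056)
place(.154,.006,.056,zc=.34)
p,P=check(.184,([.44,.40,.32],down(np.radians(88.6))))
print("d",rect(P,(.35,.6,.38,.52),.015,.035)); save(p,"top3")
print("a?",rect(P,(.4,.66,-.12,.05),.09,.106)); print(manip.state()["time"])
E
```

```text
pick False gap 0.0497 [ 0.4662 -0.3936  0.0253]
held 0.0494
touch True 0.0003
stack (array([ 0.5387, -0.0354, -0.3192,  0.0857,  0.0497,  0.1537,  0.5382,
       -0.0351]), 629) off [ 0.0007 -0.0017]
pick False gap 0.035 [ 0.4682 -0.183   0.0063]
held 0.0348
touch True 0.0002
stack (array([ 0.5381, -0.0352, -2.882 ,  0.0898,  0.0351,  0.1836,  0.5379,
       -0.035 ]), 500) off [ 0.0001 -0.0015]
d (array([ 4.800e-01,  4.483e-01, -8.973e+01,  7.010e-02,  3.750e-02,
        2.400e-02,  4.795e-01,  4.469e-01]), 311)
a? (array([ 0.538 , -0.0354, -2.6757,  0.0997,  0.0681,  0.0985,  0.5273,
       -0.0278]), 260)
53.275
```

```bash
python3 - <<'E'
from h import *
pick([.480,.4475],89.4,.006,.060)
place(.184,.006,.060,zc=.36)
p,P=check(.209,([.40,.25,.36],down(YD))); save(p,"top4"); np.save("top4.npy",P)
print("c?",rect(P,(.4,.66,-.12,.05),.178,.190)); print("grip",rect(P,(.38,.5,-.12,.05),.1,.125)); print(manip.state()["time"])
q=viewer.grab_frame("scene"); save(q,"scene4")
E
```

```text
pick False gap 0.0399 [0.4804 0.4477 0.0064]
held 0.0399
touch True 0.0004
stack (array([ 0.5389, -0.0353, -4.3624,  0.0703,  0.0398,  0.2087,  0.5385,
       -0.0349]), 461) off [ 0.0009 -0.0016]
c? (array([ 4.98800e-01, -3.31000e-02,  8.95799e+01,  3.31000e-02,
        1.02000e-02,  1.83700e-01,  4.98700e-01, -3.25000e-02]), 65)
grip (array([ 0.4335, -0.028 ,  0.4049,  0.0185,  0.0132,  0.1115,  0.4334,
       -0.0282]), 45)
65.525
```

View pics/scene4.png

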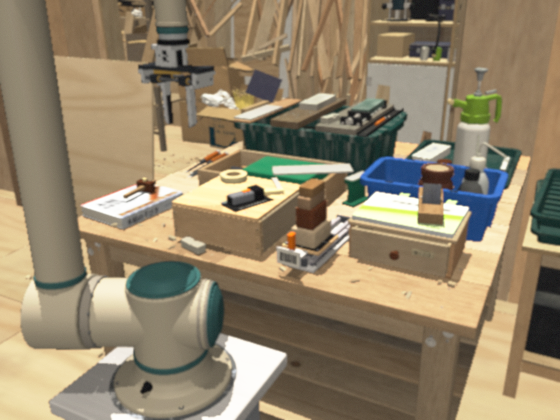

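The stack stands straight at about (312,215) in the scene view, and the scanner is still on its pad at (245,198). Next is the slow push to the middle stop.

```bash
python3 - <<'E'
from h import *
Rm=down(YD); S=np.array([np.cos(YD),np.sin(YD)]); g=np.array([.4335,-.0273])-.002*S
eoat.move_gripper(.05); manip.move_ptp([*g,.32],Rm); manip.movel([*g,.14],speed=.15)
print(manip.movel([*g,.081],speed=.06,contact_N=8))
eoat.move_gripper(0,f_grip=40); s=manip.state(); print(s["finger_gap"],s["eef_pos"],s["force"])
manip.movel([*(g+.080*S),.081],speed=.03); manip.hold(.3); s=manip.state(); print(s["finger_gap"],s["eef_pos"],s["force"])
eoat.move_gripper(.05); manip.hold(.4); e=manip.state()["eef_pos"]
manip.movel([*(e[:2]-.0*S),.15],speed=.12); manip.movel([*(e[:2]-.03*S),.32],speed=.2)
manip.move_ptp([.36,.17,.35],down(np.radians(-25)))
p=viewer.grab_frame("top"); save(p,"top5"); P=cloud(p); np.save("top5.npy",P)
print("grip",rect(P,(.38,.6,-.12,.05),.1,.125 ) )
print("d",rect(P,(.5,.75,-.12,.05),.2,.217))
for n,(a,b) in dict(b=(.146,.162),a=(.091,.107)).items(): print(n,rect(P,(.5,.75,-.12,.05),a,b))
print("scan",rect(P,(.42,.78,.08,.4),.128,.16)); print("nose",rect(P,(.42,.78,.08,.4),.1455,.16))
for n in ("label","grip","scanner","window","cradle","charging_pad"): print(n,[(w(p,d["centre"]).round(4),round(d["score"],2)) for d in nets.landmark_of(p,n)[:1]])
print(manip.state()["time"])
E
```

```text
False
0.01511393103015362 [ 0.43151894 -0.02696343  0.08106372] [-1.08089699  0.87389226  0.9891806 ]
0.014813065742529012 [ 0.51122504 -0.03088167  0.08101551] [-1.74656458  4.74674009  4.85122487]
grip (array([ 5.83900e-01, -3.23000e-02, -8.99092e+01,  5.49000e-02,
        2.46000e-02,  1.03200e-01,  5.78200e-01, -2.56000e-02]), 50)
d (array([ 0.6183, -0.0393, -4.5145,  0.0701,  0.0404,  0.2083,  0.6177,
       -0.039 ]), 455)
b (array([ 0.6175, -0.0178, -1.9805,  0.0855,  0.008 ,  0.1536,  0.6194,
       -0.0176]), 88)
a (array([ 0.6179, -0.0377, -0.2031,  0.1016,  0.0655,  0.0985,  0.6011,
       -0.0238]), 217)
scan (array([  0.5685,   0.181 , -28.9237,   0.1047,   0.0446,   0.143 ,
         0.5694,   0.178 ]), 579)
nose (array([5.98000e-01, 1.64400e-01, 6.43403e+01, 4.09000e-02, 3.15000e-02,
       1.47800e-01, 5.98200e-01, 1.63500e-01]), 117)
label [(array([ 0.4951, -0.0334,  0.0548]), 0.87)]
grip [(array([ 0.621 , -0.0372,  0.0978]), 0.72)]
scanner [(array([0.5646, 0.1781, 0.1125]), 0.69)]
window [(array([0.6155, 0.1513, 0.1316]), 0.85)]
cradle [(array([0.5676, 0.171 , 0.1155]), 0.89)]
charging_pad [(array([0.563 , 0.1667, 0.113 ]), 0.62)]
77.45
```

```bash
python3 -c "
import cv2
i=cv2.imread('pics/top5.png')[130:250,140:340]; cv2.imwrite('pics/crop5.png',cv2.resize(i,(800,480),interpolation=cv2.INTER_CUBIC))"
```

```text
(no output)
```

View pics/crop5.png

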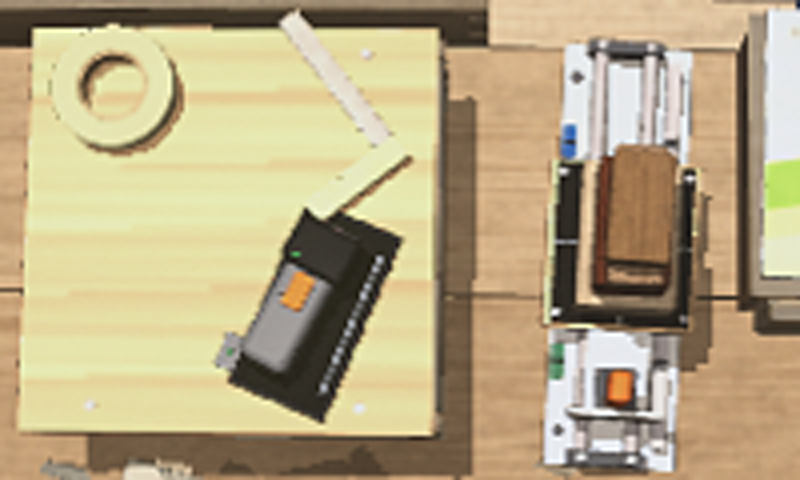

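The pile is intact at the middle stop. The scanner has been knocked aside: it now lies further left on its pad with yaw about -29°. I'll fit the pad itself from its dark pixels and compare it with the first picture.

```bash
cat > pad.py <<'E'
from h import *
from scipy.optimize import minimize
for nm in ("top0","top5"):
    P=np.load(nm+".npy"); im=cv2.imread(f"pics/{nm}.png"); g=im.max(2)
    reg=(P[...,0]>.47)&(P[...,0]<.68)&(P[...,1]>.09)&(P[...,1]<.26)
    m=reg&(g<90)&(P[...,2]<.128)&(P[...,2]>.105)
    n,l,st,_=cv2.connectedComponentsWithStats(m.astype(np.uint8)); m=l==1+np.argmax(st[1:,4])
    q=P[m][:,:2].astype(np.float32); print(nm,"pad dark only",cv2.minAreaRect(q),len(q))
    m2=reg&((g<90)|(P[...,2]>.128))&(P[...,2]>.105); m2=cv2.morphologyEx(m2.astype(np.uint8),cv2.MORPH_OPEN,np.ones((3,3)))
    n,l,st,_=cv2.connectedComponentsWithStats(m2); m2=l==1+np.argmax(st[1:,4]); print(" union",cv2.minAreaRect(P[m2][:,:2].astype(np.float32)),m2.sum())
    # fixed-size rectangle 134x70 covering the dark pad pixels tightly
    def cost(v):
        c,s=np.cos(v[2]),np.sin(v[2]); d=q-v[:2]; X=d@[c,s]; Y=d@[-s,c]
        # smooth count outside + alignment of visible extents
        return np.mean(np.maximum(abs(X)-.067,0)+np.maximum(abs(Y)-.035,0))
    best=min((minimize(cost,[.565,.17,np.radians(t)],method="Nelder-Mead",options=dict(xatol=1e-5,fatol=1e-9,initial_simplex=[[.565,.17,np.radians(t)],[.575,.17,np.radians(t)],[.565,.18,np.radians(t)],[.565,.17,np.radians(t)+.1]])) for t in (-32,-28,-25,-22)),key=lambda r:r.fun)
    v=best.x; c,s=np.cos(v[2]),np.sin(v[2]); d=q-v[:2]; X=d@[c,s]; Y=d@[-s,c]
    print(" fit",v[:2].round(4),np.degrees(v[2]).round(2),best.fun,"X",np.percentile(X,[.5,99.5]).round(4),"Y",np.percentile(Y,[.5,99.5]).round(4))
    for lo,hi in ((.130,.1455),(.1458,.16)):
        k=reg&(P[...,2]>lo)&(P[...,2]<hi)&(cv2.erode(reg.astype(np.uint8),np.ones((3,3)))>0); d=P[k][:,:2]-v[:2]; print("  scanner band in pad",lo,np.percentile(d@[c,s],[2,98]).round(4),np.percentile(d@[-s,c],[2,98]).round(4))
E
python3 pad.py
```

```text
top0 pad dark only ((0.5630465745925903, 0.1698281317949295), (0.06879784911870956, 0.13323885202407837), 67.3291015625) 584
 union ((0.563258707523346, 0.1703207939863205), (0.06791623681783676, 0.13321253657341003), 67.42311096191406) 1055
 fit [0.5632 0.17  ] -23.29 0.0 X [-0.0662  0.0655] Y [-0.0343  0.0339]
  scanner band in pad 0.13 [-0.0525  0.0479] [-0.0182  0.0211]
  scanner band in pad 0.1458 [-0.0322  0.047 ] [-0.0164  0.0219]
top5 pad dark only ((0.5626130700111389, 0.16928981244564056), (0.0673186182975769, 0.1329668164253235), 66.88938903808594) 600
 union ((0.5629019141197205, 0.17025311291217804), (0.06697175651788712, 0.13245509564876556), 67.57426452636719) 1088
 fit [0.562 0.168] -23.57 0.0 X [-0.0659  0.066 ] Y [-0.032   0.0332]
  scanner band in pad 0.13 [-0.0494  0.0504] [-0.0097  0.0316]
  scanner band in pad 0.1458 [-0.0379  0.048 ] [-0.0085  0.0304]
```

The pad fit comes out at (0.563, 0.170) with yaw about -23°, matching its 134 x 70 mm size. I'll grip the scanner where it lies now, scan, then lay it back on the pad.

```bash
python3 - <<'E'
from h import *
S=np.array([np.cos(YD),np.sin(YD)])
yaw=np.radians(-27.5); D=np.array([np.cos(yaw),np.sin(yaw)]); o=np.array([.5672,.1795]); g=o-.012*D
L=np.array([.4945,-.031]); t=L-(.075+.053+.012)*S; zt=.0375+.008
assert solver.inverse_kinematics([*t,zt],down(YD)) is not None
eoat.move_gripper(.065); manip.move_ptp([*g,.25],down(yaw)); manip.movel([*g,.16],speed=.15)
print(manip.movel([*g,.123],speed=.04,contact_N=6))
eoat.move_gripper(0,f_grip=25); s=manip.state(); print("gap",s["finger_gap"],s["eef_pos"])
manip.movel([*g,.28],speed=.12); print("held",manip.state()["finger_gap"])
manip.move_ptp([*t,.25],down(YD)); manip.movel([*t,zt],speed=.12); manip.hold(.3)
p=viewer.grab_frame("scene"); save(p,"scene6")
for n in ("window","label","scanner"): print(n,[(w(p,d["centre"]).round(4),round(d["score"],2)) for d in nets.landmark_of(p,n)[:1]])
manip.hold(1.6); s=manip.state(); print(s["eef_pos"],s["finger_gap"],s["time"])
E
```

```text
False
gap 0.03607949165331657 [0.55663585 0.18537791 0.12316751]
held 0.03605609702374912
window [(array([ 0.4221, -0.0225,  0.0544]), 0.92)]
label [(array([ 0.4959, -0.0291,  0.0522]), 0.58)]
scanner [(array([ 0.3669, -0.0271,  0.0389]), 0.69)]
[ 0.35467049 -0.02415916  0.04550982] 0.03605768338445072 87.7167
```

View pics/scene6.png

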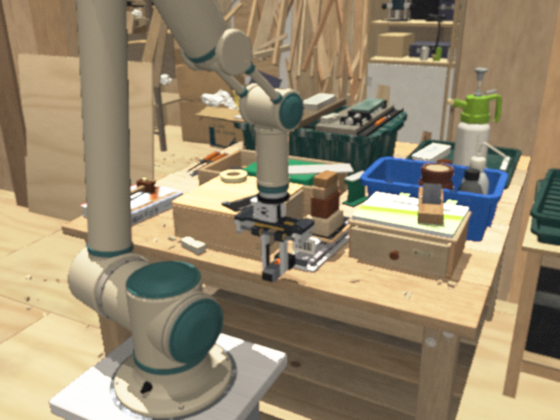

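The scanner is held level before the label at about (275,265), its window about 7 cm off and within a few mm sideways and in height. Now to lay it back.

```bash
python3 - <<'E'
from h import *
e=manip.state()["eef_pos"]; manip.movel([*e[:2],.28],speed=.15)
yaw=np.radians(-23); D=np.array([np.cos(yaw),np.sin(yaw)]); c=np.array([.563,.1695])-.013*D
manip.move_ptp([*c,.25],down(yaw)); manip.movel([*c,.138],speed=.12)
print(manip.movel([*c,.119],speed=.02,contact_N=4),manip.state()["eef_pos"])
eoat.move_gripper(.065); manip.hold(.2); manip.movel([*c,.25],speed=.15)
manip.move_ptp([.36,.10,.35],down(YD))
p=viewer.grab_frame("top"); save(p,"top5"); P=cloud(p); np.save("top5.npy",P)
for n in ("label","scanner","window","cradle"): print(n,[(w(p,d["centre"]).round(4),round(d["score"],2)) for d in nets.landmark_of(p,n)[:1]])
print("scan",rect(P,(.42,.78,.08,.4),.128,.16)); print("d",rect(P,(.5,.75,-.12,.05),.2,.217),manip.state()["time"])
E
python3 pad.py|tail -5
```

```text
True [0.55080575 0.17459687 0.12305611]
label [(array([ 0.4965, -0.0328,  0.0551]), 0.73)]
scanner [(array([0.5577, 0.1633, 0.1147]), 0.94)]
window [(array([0.6098, 0.1425, 0.1306]), 0.76)]
cradle [(array([0.5665, 0.1693, 0.1154]), 0.69)]
scan (array([  0.5613,   0.1667, -21.6433,   0.1047,   0.0437,   0.1432,
         0.5634,   0.1647]), 574)
d (array([ 0.6183, -0.0392, -3.9949,  0.0704,  0.0401,  0.2084,  0.6179,
       -0.0391]), 452) 95.3167
top5 pad dark only ((0.5630073547363281, 0.16967958211898804), (0.06891477853059769, 0.13316921889781952), 67.27619171142578) 575
 union ((0.5626973509788513, 0.16978079080581665), (0.06770217418670654, 0.1326865255832672), 66.89573669433594) 978
 fit [0.5633 0.1699] -23.29 0.0 X [-0.0664  0.0658] Y [-0.0343  0.0343]
  scanner band in pad 0.13 [-0.0512  0.0485] [-0.0236  0.0164]
  scanner band in pad 0.1458 [-0.0292  0.049 ] [-0.0217  0.0158]
```

The scanner is back within about 5 mm and 2° of the pad's centre. Next is the final push.

```bash
python3 - <<'E'
from h import *
Rm=down(YD); S=np.array([np.cos(YD),np.sin(YD)]); g=np.array([.5112,-.0309])
eoat.move_gripper(.05); manip.move_ptp([*(g-.03*S),.32],Rm); manip.movel([*g,.18],speed=.15)
print(manip.movel([*g,.081],speed=.08,contact_N=8))
eoat.move_gripper(0,f_grip=40); s=manip.state(); print(s["finger_gap"],s["eef_pos"],s["force"])
manip.movel([*(g+.080*S),.081],speed=.03); manip.hold(.3); s=manip.state(); print(s["finger_gap"],s["eef_pos"],s["force"])
eoat.move_gripper(.05); manip.hold(.4); e=manip.state()["eef_pos"]
manip.movel([*e[:2],.15],speed=.12); manip.movel([*(e[:2]-.03*S),.32],speed=.2)
manip.move_ptp([.36,.10,.35],down(YD))
p=viewer.grab_frame("top"); save(p,"top8"); P=cloud(p)
print("grip",rect(P,(.5,.63,-.12,.05),.104,.125))
print("deck",rect(P,(.5,.85,-.12,.05),.048,.062))
for n,(a,b) in dict(d=(.2,.217),c=(.178,.19),b=(.146,.162),a=(.091,.107)).items(): print(n,rect(P,(.63,.85,-.12,.05),a,b))
print("scan",rect(P,(.42,.78,.08,.4),.128,.16))
for n in ("scanner","window"): print(n,[(w(p,d["centre"]).round(4),round(d["score"],2)) for d in nets.landmark_of(p,n)[:1]])
i=cv2.imread('pics/top8.png')[110:260,130:350]; cv2.imwrite('pics/crop8.png',cv2.resize(i,(800,545),interpolation=cv2.INTER_CUBIC)); print(manip.state()["time"])
E
```

```text
False
0.01438477230059272 [ 0.51123238 -0.0308541   0.08105497] [0.20538387 1.29673827 0.65736845]
0.014904878084601414 [ 0.59116832 -0.03476996  0.08102683] [-1.50308433  0.2635024   3.47770786]
grip (array([ 0.5935, -0.0354, -0.1535,  0.0196,  0.0134,  0.1122,  0.5932,
       -0.0362]), 42)
deck (array([ 0.67  , -0.0402, -3.2246,  0.1742,  0.1063,  0.0528,  0.67  ,
       -0.0355]), 757)
d (array([ 0.6984, -0.0433, -4.0561,  0.0708,  0.0403,  0.2085,  0.6976,
       -0.0429]), 443)
c (array([ 6.58900e-01, -4.12000e-02,  8.60788e+01,  3.49000e-02,
        1.18000e-02,  1.82700e-01,  6.59000e-01, -4.01000e-02]), 69)
b (array([ 0.809 , -0.0885, 29.5028,  0.088 ,  0.0382,  0.1496,  0.8077,
       -0.0884]), 237)
a (array([ 0.6976, -0.0432, -3.1275,  0.1011,  0.0683,  0.0981,  0.6835,
       -0.0366]), 270)
scan (array([  0.5611,   0.1667, -21.9952,   0.1042,   0.0443,   0.1428,
         0.5635,   0.1646]), 577)
scanner [(array([0.5532, 0.1617, 0.1155]), 0.91)]
window [(array([0.6112, 0.143 , 0.1328]), 0.92)]
106.75
```

View pics/crop8.png

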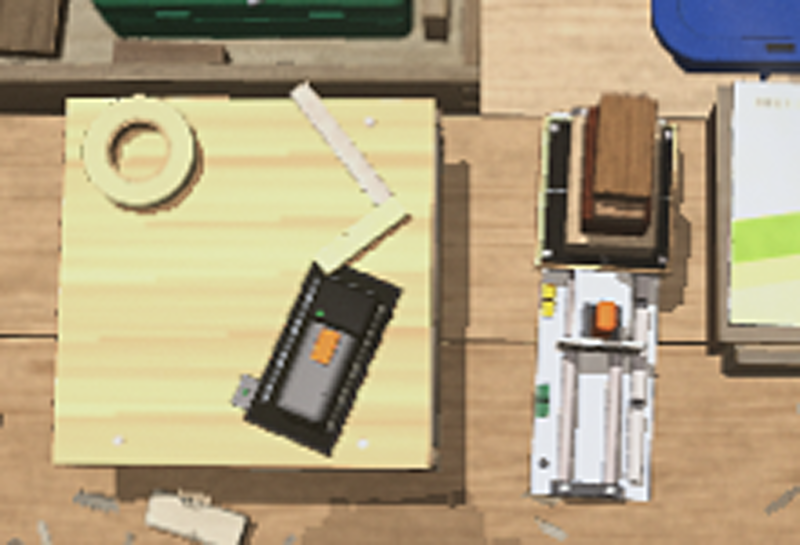

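The carrier is at the far stop, with the paddle at x = 0.5935, which is 0.160 on from loading. The pile is straight at (620,170) in the crop, the scanner is square on its pad at (325,360), and the stone and tape have not moved.

```bash
python3 -c "
from plant import manip
print(manip.sign_off())"
```

```text
the job is handed in; nothing more can be done
None
```

I handed the job in after about 107 s. All four blocks are stacked straight on the carrier at the far stop, and the scanner was held at the label for well over a second. It is back on its pad to within about 5 mm, the tape and stone look untouched, and the hand-in returned no pass or fail.

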